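Undo the combination lock of a press lockout and hold it up

ROBOT

A 6-joint arm with a two-finger parallel gripper is mounted at the origin on the work surface. World frame = base frame: x ahead of the robot, y to its left, z up, the work surface at z = 0. Lengths are in m, angles in rad, forces in N, time in s.
With the tool pointing down it reaches from about 0.25 to 0.775 m from the base axis. Payload 4 kg.
Tool frame: the origin (TCP) lies between the finger pads; the fingertips stand 11 mm ahead of it and the grasp point (between the pads) lies 8 mm behind it; z points along the fingers, y is the direction in which the jaws open and shut (so a half turn about z gives the same grasp; the last joint's range is limited). The gripper opens to 94 mm and grips with 3 to 60 N. Pads are 16 mm wide; open, the fingers measure 119 mm over their backs; the gripper's body (75 mm by 177 mm) begins 78 mm behind the grasp point.
Start: joints at [-1.31, 0.087, 1.371, -0, 1.684, -0.103], TCP at [0.196, -0.514, 0.217] pointing down, gripper open.
Joint ranges: [-3.1, 3.1], [-0.76, 2.03], [0.27, 2.55], [-1.08, 4.22], [0.17, 2.65], [-2.57, 2.57]. Speed limits (rad/s): [2.79, 2.79, 3.14, 3.14, 3.14, 3.14].

INTERFACE

Orientations are given as [roll, pitch, yaw] about the fixed x, y, z axes, in that order (R = Rz(yaw) Ry(pitch) Rx(roll)).
In Python, from bench import get_obs, cams, ticket gives the robot as it stands. The module is installed in compiled form; this text tells all that it offers.
- The arm moves only by the shell command python3 -m crank 'ROWS'. ROWS is JSON, a list of rows, each an object of numbers: "tx", "ty", "tz": the shift along the tool's x, y, z in cm; "twist": the turn about the tool's z in degrees; "grip": the opening, from 0 (shut) to 1 (fully open). In form: [{"tx": .., "ty": .., "tz": .., "twist": .., "grip": ..}, ...]. A call has 1 to 12 rows; each row shifts and turns the commanded pose from where the row before left it, along the tool's axes as they then stand; what a row does not reach is not made up. A row lasts 1/8 s, in which the tool goes at most 62.5 mm and 10.7 degrees, less where a joint would pass 70% of its speed; a pose out of reach is approached as far as the arm can. A call is refused whole if a number of a shift passes 6.25 or a number of a turn 10.7, either way. A call with a gripper value outside its range is refused whole. The fingers move at their own pace and stop on an object; the grip force is fixed at half the most. Time passes only in rows, so rows that do not move let the fingers close. It gives the time, the measured TCP pose, the force and the opening at its end, in the units of the state.
- get_obs(): the state, without advancing time (a new reading comes with each control period).
- cams.snapshot(name): name is "scene" or "side" or "wrist"; returns a dict with "frame" (420x560x3 uint8, red, green, blue), "intrinsics" (3x3 intrinsics, pixels), "R" (3x3) and "t" (3): a world point X has camera coordinates R X + t; the wrist camera has in their place "hand_eye" (4x4, takes a point from camera to tool coordinates, whose origin is the TCP and whose axes are the flange's). Camera axes: x right, y down, z forward; pixel columns grow to the right and rows downward; lengths in m; the calibration is good to about 2 mm. The wrist camera is an equidistant fisheye: a pixel r from the principal point sees the ray r / f radians off the axis. A picture is of the moment at which its call begins: read the wrist's pose just before it. There is no depth.
- ticket.close_job(): hands the job in, once; it reports no verdict.
Trained networks look in a picture, given as the dict that the camera call returned (one of the last four; its "shot" number tells which), for a name from the list of things; names that differ only in an ending like _2 or _b are one class to them, and where a whole thing is asked for, a point or a joint stands for the part that bears it (a point fixed in the world has none). Each returns a list of dicts, best first, with "conf" (0 to 1); they miss things now and then, are a little off and sometimes report something else, mostly with a low value. They report only what shows in the picture. A call takes as long as a camera call. They do not tell look-alikes from the thing itself.
- cams.outline_of(picture, query): "region" (420x560 bool, what is visible of it) and "centre" ([column, row] in pixels, amid what is visible of it).
The state is a dict: "time": time; "joint_positions": joint angles; "qvel": joint speeds; "joint_torque": joint torques, N m; "tool_pos": TCP position; "ee_rot": TCP orientation; "wrist_force": force on the tool from outside, world axes, zero at the start; "wrist_torque": the same for the moment, N m; "width": finger opening in m.
Only numpy, scipy, OpenCV 4.12 (cv2) and the standard library are available. Lean on these libraries where they do the work, as an engineer would, in place of code of your own. Each camera call takes 0.05 s, during which the arm holds its last target.

TASK

The press station is locked out by a combination lock lying on its back. Turn its dial click by click until the dial's white line points at the white mark beside the shackle, pull the shackle out as far as it goes, then slide the lock sideways from under the T-shaped staple, away from the white block, until it is free. Finish holding the lock up still, level, with the shackle open and the lock well clear of the bench (about 20 cm), without letting go, and leave the other things on the bench where they are.

Things in the scene. Friction and masses are not known exactly. Their poses are not given: they have to be found in the camera images.
- lock: the combination lock, 0.3 to 0.42 kg: dark steel box 68 (x) x 52 (y) x 32 (z) mm on its back, dial on top, shackle out of its +x face. Origin: centre of its underside, 12 mm above the bench at the start; x along the shackle, away from the box; y to the long-leg side; z up. Lies loose between two rails (1.5 mm play in x), so it slides only along y. Grip it by its 52 mm wide sides, along y
- lock_center (a point): centre of the lock's steel box, half-way up (28 mm above the bench at the start), axes as the lock's
- dial_grip (a point): middle of the dial's grip bar, on the dial's axis (6 mm behind the lock's centre in x), 58.5 mm above the bench at the start. Bar: black, 38 mm long, 10 mm thick, 15 mm tall (51 to 66 mm above the bench), on a 44 mm disc; the point's x runs along the bar to the end with the white line: pinch along the point's y
- dial (a joint): dial angle in the lock, rad, counter-clockwise from above positive: at 0 the white line points at the mark beside the shackle (lock's +x) and the shackle is freed, at no other notch. 18 click notches 0.349 rad (20 degrees) apart; 0.09 N m to leave one; let go, it settles in the nearest. Starts at a notch from +0.7 to +1.4, so the short way is clockwise; no end stops
- shackle (a joint): pull-out of the shackle along the lock's +x, m: 0 shut, 0.028 fully open (its stop). It slides with about 2 N of friction and stays where it is left. While the dial is off its opening notch it gives only about 1.5 mm; pull it with the dial let go
- shackle_bow (a point): middle of the shackle's bow (crossbar at its far end), 28 mm above the bench, bare bench below; axes as the lock's: the bow runs along y, pinch it along x. U of 8 mm round steel bar, legs 36 mm apart (centres), bow 92 mm from the lock's centre in x when shut; 37 mm free between staple head and bow. Open, the short leg's tip (-y side) is 25 mm off the box; the long leg (+y) stays in
- staple (a point): middle of the fixed staple's T head, 41 mm above the bench; axes as the lock's at the start. Post 8 mm thick, inside the shackle, 48 mm ahead of the lock's centre; head 52 mm along y, 10 mm along x, 37 to 45 mm above the bench, 5 mm over the shackle's legs. With the shackle open and the lock slid 30 mm or more to +y, lifted at most 3 mm, nothing is over it: it can go straight up
- grease_can: loose aluminium can, 52 mm across, 75 mm tall, upright, beside the station's air block; origin at the centre of its foot; a bystander
- locator: loose aluminium locating disc with a stub, 60 mm across, 34 mm tall, near the shackle on the short-leg side; origin at the centre of its foot; a bystander
- star_knob: loose black star knob, 48 mm across, 28 mm tall, near the shackle on the long-leg side; origin at the centre of its foot; a bystander
- screwdriver: loose screwdriver, 170 mm long, lying beyond the open end of the guide rails; a bystander
- wrench: loose steel wrench, 160 mm long, lying on the right of the bench; a bystander
- parts_cup: loose white plastic bowl, 70 mm across, 50 mm tall, on the left of the bench; a bystander
- nest_block: loose steel block with two holes, 70 x 50 x 22 mm, far right of the bench; a bystander
- station: the fixed aluminium lockout station: plate 122 (x) x 200 (y) x 12 mm under the lock, origin on the bench below the lock's place, axes as the lock's at the start. On it two steel rails along y, 7 mm high, before and behind the lock, open at the +y end, and a white block 34 mm high (up to 50 mm with its button) at its -y edge
Things that resemble listed ones, but are neither listed nor needed, are in the scene too. Of the things like the lock, leave any that is turquoise or yellow; of the rest the larger one is meant.

How it is judged:
On the way, in this order (a step that is already met when the one before it is completed fails the run):
1. the dial stands at its opening notch (within 0.15 rad) (value of joint dial between -0.15 and 0.15 rad), for 0.2 s.
2. the shackle is pulled out (more than 22 mm of its 28 mm) (value of joint shackle above 0.022 m), for 0.2 s.
At the end, for the whole second after the job is handed in: The lock is held still (under 40 mm/s) in the fingers, gripped with more than 2 N, its centre more than 150 mm above the bench (higher than anything that could carry it), level within 0.3 rad, its shackle still more than 20 mm open (height (world z) of lock_center above 0.15 m and angle between lock_center's own z axis and vertical below 0.3 rad and value of joint shackle above 0.02 m and contact force between the fingers and lock above 2 N and linear speed of lock below 0.04 m/s); the arm keeps its last pose, push and grip.
It fails at once if one of the seven other loose things is shifted by more than 30 mm (distance of any of grease_can, locator, star_knob, screwdriver, wrench, parts_cup, nest_block from where it was at the start of the episode above 0.03 m).
It also fails if it takes over 58 s, if anything falls off the work surface, if the arm or the gripper's body presses on something with over 40 N, if the wrist force passes 120 N, or if a joint passes its speed limit or range.

## Working session

There is one attempt and no reset: what is moved stays moved. The work goes in short steps, Python scripts to look and compute and a shell command to move; the robot and the scene stay as the last step left them, time stands still between calls to the robot, and variables do not carry over. Pictures are saved under pics/ and viewed, and the job is handed in when it is done.

```bash
mkdir -p pics; ls; python3 - <<'E'
from bench import get_obs,cams
import cv2
o=get_obs();print(o)
for n in ["scene","side","wrist"]:
    s=cams.snapshot(n);cv2.imwrite(f"pics/{n}0.png",s["frame"][:,:,::-1])
    print(n,s["intrinsics"],s.get("R"),s.get("t"),s.get("hand_eye"),s["shot"])
    for r in cams.outline_of(s,"lock"): print(r["conf"],r["centre"],r["region"].sum())
E
```

```text
pics
{'time': 0.0, 'joint_positions': array([-1.31011699e+00,  8.79439699e-02,  1.37223289e+00,  2.05417473e-05,
        1.68357458e+00, -1.03103161e-01]), 'qvel': array([ 1.39040591e-04,  4.30383230e-05,  2.93945362e-04, -1.10174279e-03,
       -2.31380166e-04,  1.89512496e-04]), 'joint_torque': array([-6.25073335e-04, -3.40176666e+01, -3.02428901e+01,  7.18751061e-02,
        3.28796741e-02, -1.39007248e-04]), 'tool_pos': array([ 0.1955644 , -0.51350929,  0.21532101]), 'ee_rot': array([-3.13944743e+00, -2.42491100e-04,  3.63784528e-01]), 'wrist_force': array([ 0.16607186, -0.69153317,  0.0793838 ]), 'wrist_torque': array([-0.00940376, -0.0142666 , -0.03471319]), 'width': 0.09373317477871923}
scene [[395.18189804   0.         276.82617197]
 [  0.         395.18189804 210.54819575]
 [  0.           0.           1.        ]] [[-0.40481846  0.91437619  0.00618078]
 [ 0.70560283  0.31667394 -0.6339103 ]
 [-0.58158977 -0.25225741 -0.77338188]] [ 0.25568308 -0.29386336  1.35523229] None 1
0.94 [392.6, 220.7] 420
0.91 [333.3, 196.1] 386
0.73 [271.5, 168.7] 466
0.72 [303.6, 239.9] 636
side [[407.54191502   0.         278.46492103]
 [  0.         407.54191502 213.05246307]
 [  0.           0.           1.        ]] [[-0.5241409  -0.85153034 -0.01313003]
 [-0.46148374  0.29694642 -0.83597583]
 [ 0.71575769 -0.43210983 -0.54860917]] [0.23572737 0.29966392 0.73509378] None 2
0.96 [280.7, 276.8] 457
0.75 [214.5, 298.4] 588
0.57 [255.6, 227.0] 483
wrist [[325.1922621    0.         284.84264961]
 [  0.         325.1922621  209.90653785]
 [  0.           0.           1.        ]] None None [[ 9.92249695e-04 -9.67235777e-01 -2.53877860e-01  7.38559164e-02]
 [ 9.99998745e-01  6.46133051e-04  1.44670136e-03  1.71916777e-03]
 [-1.23526244e-03 -2.53878977e-01  9.67235204e-01 -1.67368291e-01]
 [ 0.00000000e+00  0.00000000e+00  0.00000000e+00  1.00000000e+00]] 3
0.67 [68.5, 13.2] 1803
```

View pics/scene0.png

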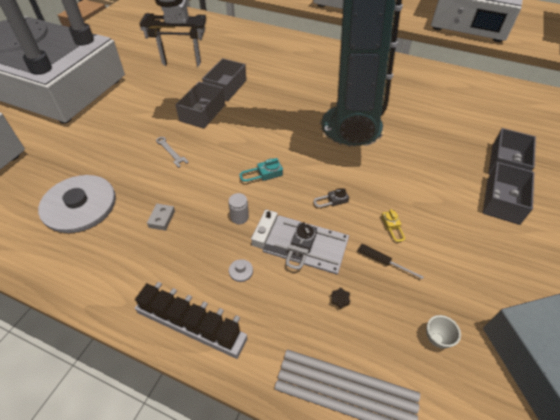

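View pics/side0.png

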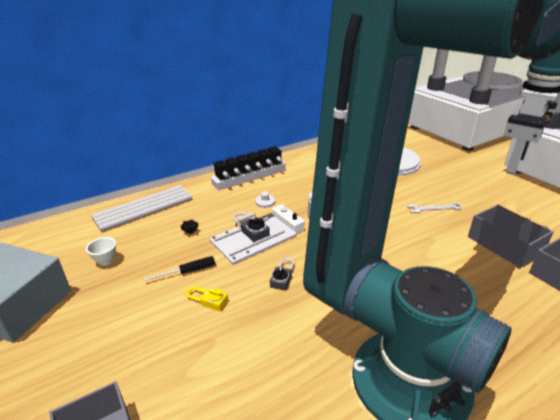

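View pics/wrist0.png

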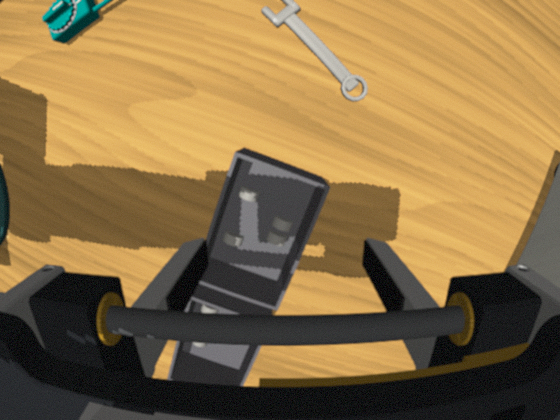

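Scene: the lock sits on its station at about (303,237), white block at (265,228), shackle bow near (294,262). The grease can is at (238,208), the locator at (241,270) and the star knob at (341,298).

```bash
cat > h.py <<'E'
import numpy as np, cv2
from scipy.spatial.transform import Rotation as Ro
from bench import get_obs,cams
def ray(s,px,obs=None):
    K=s["intrinsics"];u=(px[0]-K[0,2])/K[0,0];v=(px[1]-K[1,2])/K[1,1]
    if s.get("hand_eye") is None:
        d=s["R"].T@np.array([u,v,1]);o=-s["R"].T@s["t"]
    else:
        th=np.hypot(u,v);k=np.sin(th)/th if th>1e-9 else 1
        dc=np.array([u*k,v*k,np.cos(th)]);H=s["hand_eye"]
        RT=Ro.from_euler("xyz",obs["ee_rot"]).as_matrix()
        d=RT@H[:3,:3]@dc;o=RT@H[:3,3]+obs["tool_pos"]
    return o,d/np.linalg.norm(d)
def onz(s,px,z,obs=None):
    o,d=ray(s,px,obs);return o+d*(z-o[2])/d[2]
def proj(s,X,obs=None):
    X=np.atleast_2d(X);K=s["intrinsics"]
    if s.get("hand_eye") is None:
        c=X@s["R"].T+s["t"];p=c[:,:2]/c[:,2:]
    else:
        RT=Ro.from_euler("xyz",obs["ee_rot"]).as_matrix();H=s["hand_eye"]
        t=(X-obs["tool_pos"])@RT;c=(t-H[:3,3])@H[:3,:3]
        r=np.hypot(c[:,0],c[:,1]);th=np.arctan2(r,c[:,2]);p=c[:,:2]*(th/np.maximum(r,1e-9))[:,None]
    return p*[K[0,0],K[1,1]]+[K[0,2],K[1,2]]
E
python3 - <<'E'
from h import *
s=cams.snapshot("scene")
for q,z in [("lock",.03),("grease_can",.037),("locator",.01),("star_knob",.014),("screwdriver",.01),("wrench",.005),("parts_cup",.025),("nest_block",.01),("station",.012)]:
    for r in cams.outline_of(s,q)[:4]: print(q,r["conf"],r["centre"],r["region"].sum(),onz(s,r["centre"],z).round(3))
f=s["frame"][180:320,200:400];cv2.imwrite("pics/crop0.png",cv2.resize(f,None,fx=4,fy=4,interpolation=2)[:,:,::-1])
E
```

```text
lock 0.83 [268.4, 171.7] 578 [ 0.349 -0.152  0.03 ]
lock 0.74 [335.5, 194.3] 326 [0.353 0.057 0.03 ]
lock 0.73 [392.5, 224.5] 337 [0.393 0.229 0.03 ]
lock 0.72 [304.4, 239.1] 579 [0.532 0.033 0.03 ]
grease_can 0.77 [238.3, 207.9] 556 [ 0.514 -0.166  0.037]
locator 0.68 [289.6, 243.8] 2960 [ 0.548 -0.001  0.01 ]
locator 0.65 [239.3, 273.0] 431 [ 0.679 -0.08   0.01 ]
star_knob 0.78 [340.7, 295.5] 318 [0.638 0.167 0.014]
screwdriver 0.98 [371.6, 255.8] 303 [0.497 0.204 0.01 ]
wrench 0.49 [167.2, 149.2] 186 [ 0.367 -0.5    0.005]
wrench 0.41 [292.7, 246.9] 2950 [0.551 0.009 0.005]
parts_cup 0.64 [442.3, 329.2] 900 [0.63  0.397 0.025]
nest_block 0.79 [158.2, 216.5] 585 [ 0.612 -0.364  0.01 ]
nest_block 0.26 [291.9, 261.4] 145 [0.595 0.025 0.01 ]
station 0.72 [291.9, 244.0] 2968 [0.548 0.006 0.012]
```

View pics/crop0.png

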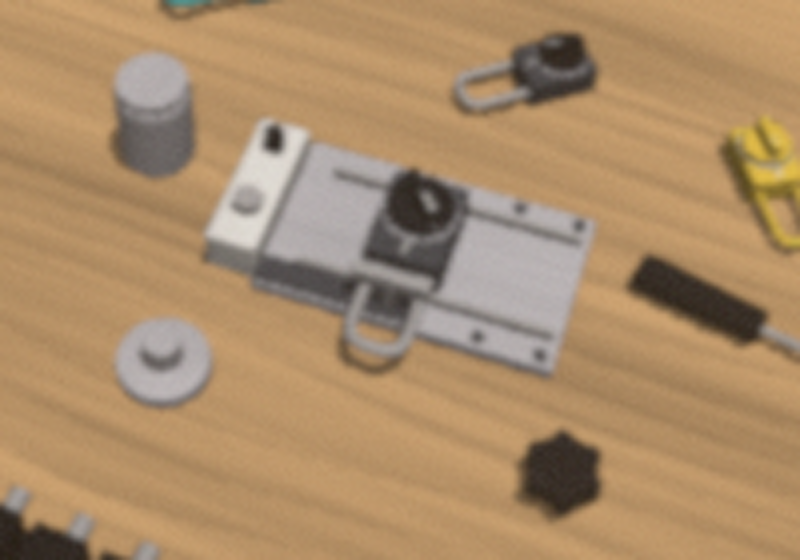

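```bash
python3 - <<'E'
from h import *
s=cams.snapshot("scene")
c=lambda u,v:(200+(u+.5)/4-.5,180+(v+.5)/4-.5)
for n,p,z in [("a",(595,220),.012),("b",(550,372),.012),("d",(255,283),.012),("bow",(377,355),.028),("bar dark end",(412,172),.066),("bar",(445,215),.066)]:
    print(n,onz(s,c(*p),z).round(4))
E
```

```text
a [0.459  0.1306 0.012 ]
b [0.581  0.1399 0.012 ]
d [ 0.596  -0.0536  0.012 ]
bow [0.6225 0.0411 0.028 ]
bar dark end [0.5112 0.0178 0.066 ]
bar [0.5342 0.0489 0.066 ]
```

```bash
python3 -m crank '[{"tx":4.18,"ty":-3.28},{"tx":4.18,"ty":-3.28},{"tx":4.18,"ty":-3.28},{"tx":4.18,"ty":-3.28},{"tx":4.18,"ty":-3.28},{"tx":4.18,"ty":-3.28},{"tx":4.18,"ty":-3.28},{"tx":4.18,"ty":-3.28},{"tx":4.18,"ty":-3.28},{"tx":4.18,"ty":-3.28},{"tx":4.18,"ty":-3.28},{"tx":4.18,"ty":-3.28}]'
python3 -m crank '[{"twist":-10},{"twist":-10},{"twist":-10},{}]'
python3 - <<'E'
from h import *
o=get_obs();s=cams.snapshot("wrist");cv2.imwrite("pics/w1.png",s["frame"][:,:,::-1])
print(o["time"],o["tool_pos"],o["ee_rot"],o["joint_positions"])
import pickle;pickle.dump((o,s),open("w1.pkl","wb"))
E
```

```text
0.85 [ 0.19571303 -0.51401194  0.21652175] [3.14147284e+00 5.58569572e-06 3.63774984e-01] [-1.31008283e+00  8.71611699e-02  1.37071058e+00  6.81404465e-06
  1.68360115e+00 -1.03060719e-01]invalid input at $[0]: expected keys tx, ty, tz, twist, grip
invalid input at $[0]: expected keys tx, ty, tz, twist, grip
```

View pics/w1.png

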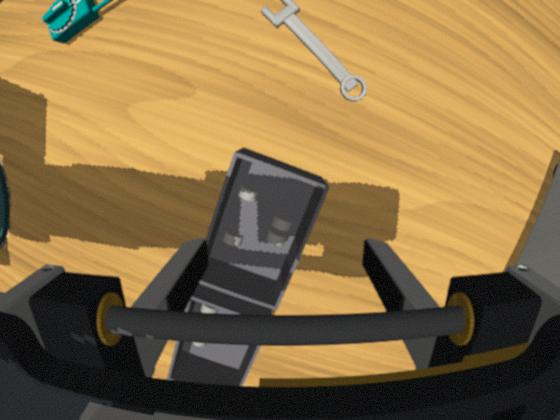

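All five keys are required, so I'm resending.

```bash
python3 -m crank '[{"tx":4.18,"ty":-3.28,"tz":0,"twist":0,"grip":1},{"tx":4.18,"ty":-3.28,"tz":0,"twist":0,"grip":1},{"tx":4.18,"ty":-3.28,"tz":0,"twist":0,"grip":1},{"tx":4.18,"ty":-3.28,"tz":0,"twist":0,"grip":1},{"tx":4.18,"ty":-3.28,"tz":0,"twist":0,"grip":1},{"tx":4.18,"ty":-3.28,"tz":0,"twist":0,"grip":1},{"tx":4.18,"ty":-3.28,"tz":0,"twist":0,"grip":1},{"tx":4.18,"ty":-3.28,"tz":0,"twist":0,"grip":1},{"tx":4.18,"ty":-3.28,"tz":0,"twist":0,"grip":1},{"tx":4.18,"ty":-3.28,"tz":0,"twist":0,"grip":1},{"tx":4.18,"ty":-3.28,"tz":0,"twist":0,"grip":1},{"tx":4.18,"ty":-3.28,"tz":0,"twist":0,"grip":1}]'
python3 -m crank '[{"tx":0,"ty":0,"tz":0,"twist":-10,"grip":1},{"tx":0,"ty":0,"tz":0,"twist":-10,"grip":1},{"tx":0,"ty":0,"tz":0,"twist":-10,"grip":1},{"tx":0,"ty":0,"tz":0,"twist":0,"grip":1}]'
python3 - <<'E'
from h import *
o=get_obs();s=cams.snapshot("wrist");cv2.imwrite("pics/w1.png",s["frame"][:,:,::-1])
print(o["time"],o["tool_pos"],o["ee_rot"],o["joint_positions"])
import pickle;pickle.dump((o,s),open("w1.pkl","wb"))
E
```

```text
time: 2.4
tool_pos: [0.5252, 0.0339, 0.2167]
ee_rot: [3.141, -0.001, 0.364]
wrist_force: [-0.1, 0.0, -1.0]
width: 0.0939
time: 2.9
tool_pos: [0.5244, 0.0324, 0.2165]
ee_rot: [3.142, 0.0, 0.885]
wrist_force: [-0.5, -0.8, -0.0]
width: 0.0937
2.9 [0.52444056 0.03237703 0.21646517] [3.14150223e+00 4.92029223e-05 8.85494365e-01] [-4.62100566e-02  3.23889098e-02  1.42848650e+00 -9.39919016e-05
  1.68067402e+00  6.39081594e-01]
```

View pics/w1.png

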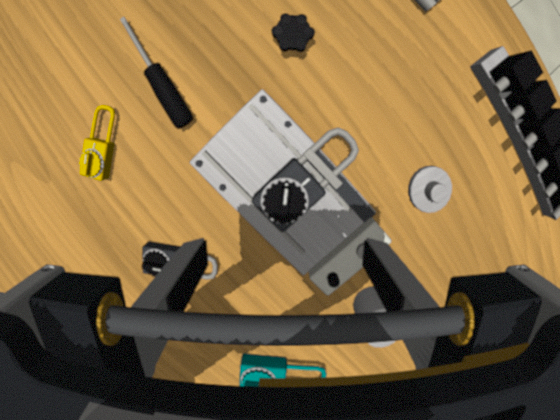

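```bash
python3 - <<'E'
from h import *
import pickle;o,s=pickle.load(open("w1.pkl","rb"))
f=s["frame"][80:300,180:400];cv2.imwrite("pics/w1c.png",cv2.resize(f,(600,600),interpolation=2)[:,:,::-1])
E
```

```text
(no output)
```

View pics/w1c.png

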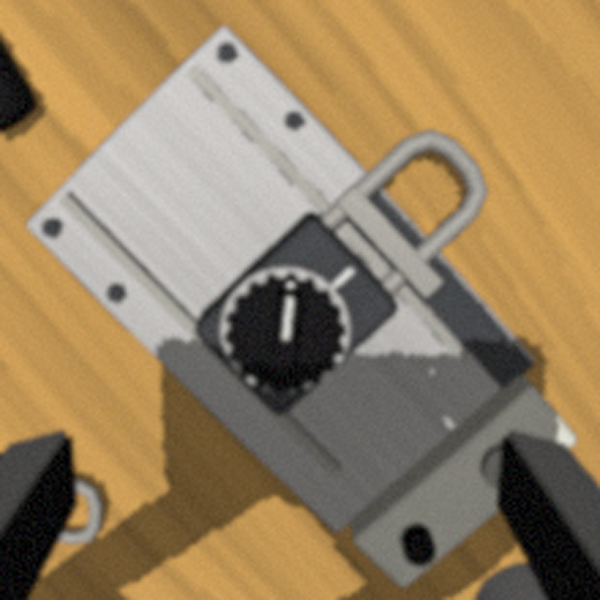

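```bash
python3 - <<'E'
from h import *
import pickle;o,s=pickle.load(open("w1.pkl","rb"))
k=220/600
c=lambda u,v:(180+(u+.5)*k-.5,80+(v+.5)*k-.5)
P={}
for n,p,z in [("linein",(284,340),.066),("lineout",(291,284),.066),("m1",(335,288),.044),("m2",(353,268),.044),("cx",(225,28),.012),("c0",(28,225),.012),("bow",(470,155),.028),("boxcorner+y+x",(312,213),.044),("box+x-y",(395,297),.044),("disc",(287,327),.051),("headA",(345,195),.045),("headB",(438,297),.045)]:
    P[n]=onz(s,c(*p),z,o);print(n,P[n].round(4))
a=lambda p,q:np.arctan2(*(P[q]-P[p])[[1,0]])
print("line",a("linein","lineout"),"mark",a("m1","m2"),"edge",a("c0","cx"), "boxedge",a("box+x-y","boxcorner+y+x")-np.pi/2,"head",a("headB","headA")-np.pi/2)
E
```

```text
linein [0.5221 0.028  0.066 ]
lineout [0.5374 0.0426 0.066 ]
m1 [0.5473 0.0274 0.044 ]
m2 [0.5576 0.0292 0.044 ]
cx [0.5789 0.1362 0.012 ]
c0 [0.4604 0.1276 0.012 ]
bow [0.6231 0.033  0.028 ]
boxcorner+y+x [0.5587 0.0559 0.044 ]
box+x-y [0.5634 0.0098 0.044 ]
disc [0.5239 0.0284 0.051 ]
headA [0.5729 0.0535 0.045 ]
headB [ 0.5767 -0.0007  0.045 ]
line 0.7650196792500699 mark 0.16895205921266998 edge 0.07245552307699456 boxedge 0.10039095400177311 head 0.06944767230365523
```

```bash
python3 -m crank '[{"tx":0,"ty":0,"tz":3,"twist":6.4,"grip":0.45},{"tx":-0.3,"ty":0,"tz":4,"twist":0,"grip":0.45},{"tx":0,"ty":0,"tz":4,"twist":0,"grip":0.45},{"tx":0,"ty":0,"tz":2.3,"twist":0,"grip":0.45},{"tx":0,"ty":0,"tz":0,"twist":0,"grip":0.45},{"tx":0,"ty":0,"tz":0,"twist":0,"grip":0.45}]'
python3 - <<'E'
from h import *
o=get_obs();s=cams.snapshot("wrist");cv2.imwrite("pics/w2.png",s["frame"][:,:,::-1])
print(o["time"],o["tool_pos"],o["ee_rot"],o["joint_positions"])
E
```

```text
time: 3.7
tool_pos: [0.5232, 0.0301, 0.0848]
ee_rot: [3.14, -0.001, 0.775]
wrist_force: [-0.4, -0.2, 0.3]
width: 0.0426
3.7 [0.52316205 0.03008565 0.08479455] [ 3.13993988e+00 -1.44790646e-03  7.74509927e-01] [-5.07394691e-02  9.24278145e-02  1.63044871e+00 -5.80880544e-05
  1.41651958e+00  7.45556991e-01]
```

View pics/w2.png

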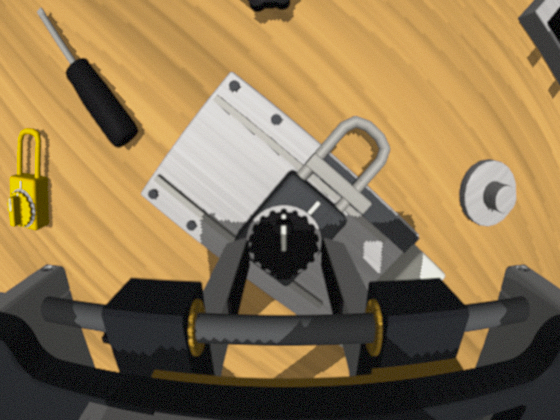

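Fingers straddle the bar: white line vertical at column 284, between fingers at about 247 and 323. I'm going down to pinch.

```bash
python3 -m crank '[{"tx":0,"ty":0,"tz":1.2,"twist":0,"grip":0.45},{"tx":0,"ty":0,"tz":0.9,"twist":0,"grip":0.45},{"tx":0,"ty":0,"tz":0,"twist":0,"grip":0},{"tx":0,"ty":0,"tz":0,"twist":0,"grip":0},{"tx":0,"ty":0,"tz":0,"twist":0,"grip":0},{"tx":0,"ty":0,"tz":0,"twist":0,"grip":0}]'
```

```text
time: 4.5
tool_pos: [0.5247, 0.0291, 0.0634]
ee_rot: [3.136, -0.003, 0.775]
wrist_force: [4.5, -2.6, 1.0]
width: 0.0255
```

```bash
python3 -m crank '[{"tx":0,"ty":0,"tz":0,"twist":0,"grip":0},{"tx":0,"ty":0,"tz":0,"twist":0,"grip":0}]'
python3 - <<'E'
from h import *
o=get_obs();s=cams.snapshot("wrist");cv2.imwrite("pics/w3.png",s["frame"][:,:,::-1])
print(o["time"],o["tool_pos"],o["width"],o["wrist_force"],o["wrist_torque"])
E
```

```text
time: 4.75
tool_pos: [0.5247, 0.0291, 0.0634]
ee_rot: [3.136, -0.003, 0.775]
wrist_force: [3.9, -3.3, 0.7]
width: 0.026
4.75 [0.52468253 0.02913766 0.06343781] 0.02597920360091589 [ 3.93334856 -3.32733688  0.69626825] [-0.60431493 -1.03964672 -0.02000055]
```

View pics/w3.png

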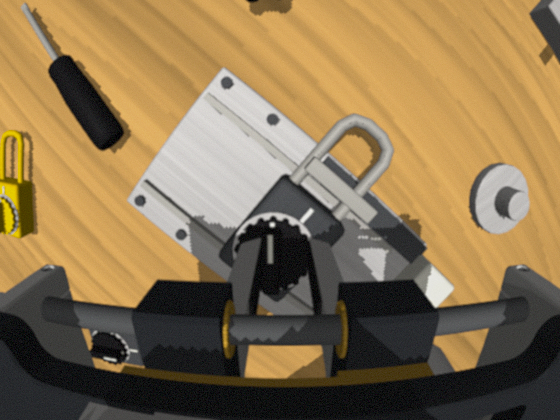

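```bash
python3 - <<'E'
import cv2
f=cv2.imread("pics/w3.png")[160:340,180:380];cv2.imwrite("pics/w3c.png",cv2.resize(f,None,fx=3.3,fy=3.3,interpolation=2))
f=cv2.imread("pics/w2.png")[160:340,180:380];cv2.imwrite("pics/w2c.png",cv2.resize(f,None,fx=3.3,fy=3.3,interpolation=2))
E
```

```text
(no output)
```

View pics/w3c.png

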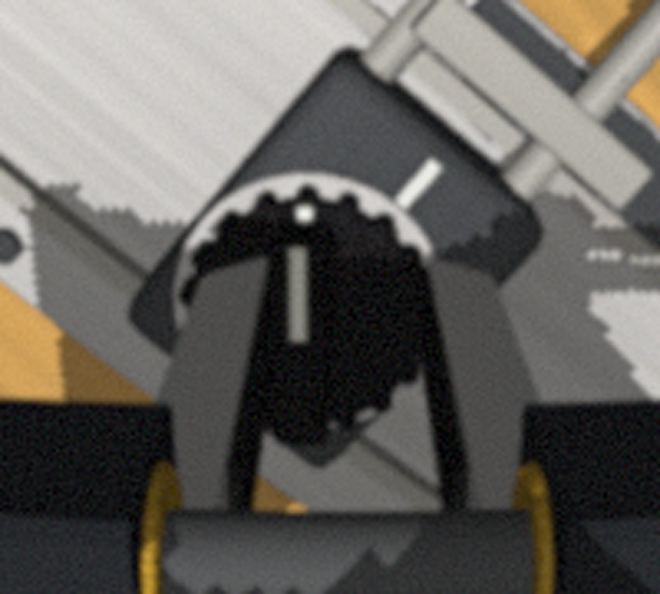

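View pics/w2c.png

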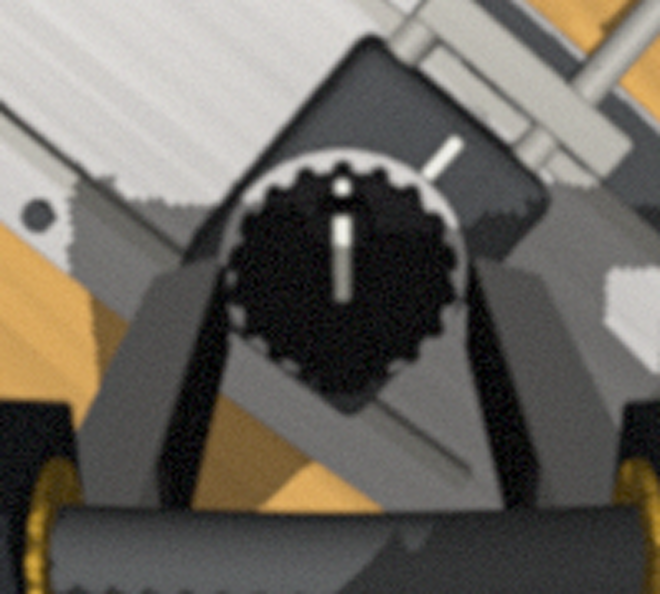

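The fingers stopped at 26 mm. The bar (crop column 298) sits against the left finger, and the right finger (430) seems to have caught the disc's edge. I'll open, lift, and approach narrower and higher.

```bash
python3 -m crank '[{"tx":0,"ty":0,"tz":0,"twist":0,"grip":0.5},{"tx":0,"ty":0,"tz":0,"twist":0,"grip":0.5},{"tx":0,"ty":0,"tz":-1,"twist":0,"grip":0.5},{"tx":0,"ty":0,"tz":-1.1,"twist":0,"grip":0.3},{"tx":0,"ty":0,"tz":0,"twist":0,"grip":0.3},{"tx":0,"ty":0,"tz":0,"twist":0,"grip":0.3}]'
python3 - <<'E'
from h import *
o=get_obs();s=cams.snapshot("wrist");cv2.imwrite("pics/w4.png",s["frame"][:,:,::-1])
f=s["frame"][160:340,180:380,::-1];cv2.imwrite("pics/w4c.png",cv2.resize(f,None,fx=3.3,fy=3.3,interpolation=2))
print(o["time"],o["tool_pos"],o["ee_rot"],o["width"],o["wrist_force"])
import pickle;pickle.dump((o,s),open("w4.pkl","wb"))
s=cams.snapshot("side");cv2.imwrite("pics/s4.png",cv2.resize(s["frame"][180:300,180:340,::-1],None,fx=5,fy=5,interpolation=2))
E
```

```text
time: 5.55
tool_pos: [0.5221, 0.0303, 0.0835]
ee_rot: [-3.141, 0.0, 0.776]
wrist_force: [0.3, -0.2, 0.4]
width: 0.0279
5.55 [0.52211694 0.03034156 0.08349984] [-3.14143359e+00  5.49125748e-05  7.75854244e-01] 0.027859334767775166 [ 0.26360251 -0.17322902  0.40763246]
```

View pics/w4c.png

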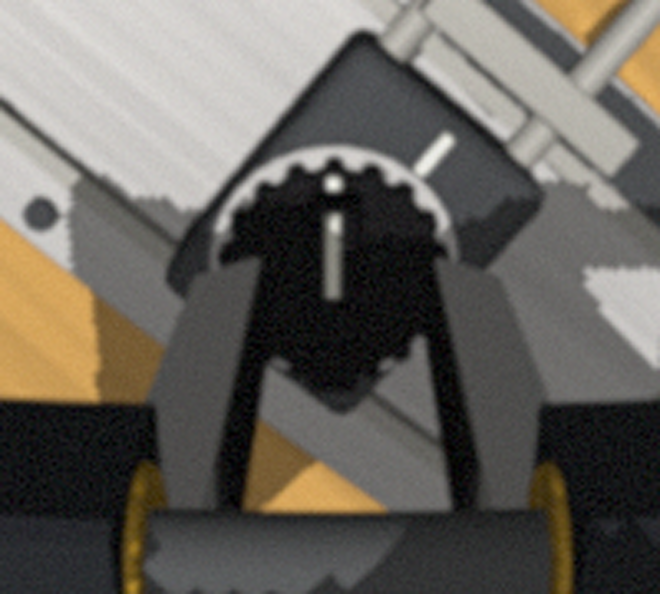

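View pics/s4.png

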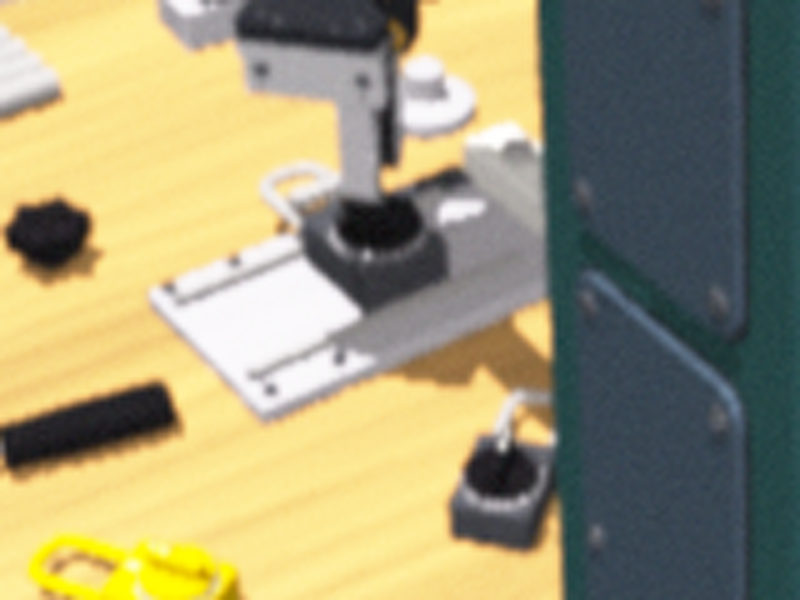

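```bash
python3 -m crank '[{"tx":0,"ty":-0.25,"tz":0,"twist":0,"grip":0.3},{"tx":0,"ty":0,"tz":1.0,"twist":0,"grip":0.3},{"tx":0,"ty":0,"tz":0.8,"twist":0,"grip":0.3},{"tx":0,"ty":0,"tz":0,"twist":0,"grip":0.3}]'
python3 -m crank '[{"tx":0,"ty":0,"tz":0,"twist":0,"grip":0},{"tx":0,"ty":0,"tz":0,"twist":0,"grip":0},{"tx":0,"ty":0,"tz":0,"twist":0,"grip":0}]'
python3 - <<'E'
from h import *
o=get_obs();s=cams.snapshot("wrist")
f=s["frame"][160:340,180:380,::-1];cv2.imwrite("pics/w5c.png",cv2.resize(f,None,fx=3.3,fy=3.3,interpolation=2))
print(o["time"],o["tool_pos"],o["ee_rot"],o["width"],o["wrist_force"])
E
```

```text
time: 6.15
tool_pos: [0.5195, 0.032, 0.0639]
ee_rot: [-3.14, 0.002, 0.776]
wrist_force: [-0.4, 1.3, -0.4]
width: 0.0284
time: 6.52
tool_pos: [0.5206, 0.0321, 0.0658]
ee_rot: [3.141, -0.0, 0.776]
wrist_force: [-0.6, 0.7, 0.5]
width: 0.0099
6.525 [0.52060534 0.03208285 0.06580264] [ 3.14149638e+00 -3.32646488e-04  7.75706717e-01] 0.009852532821649997 [-0.55244665  0.73220476  0.53483774]
```

View pics/w5c.png

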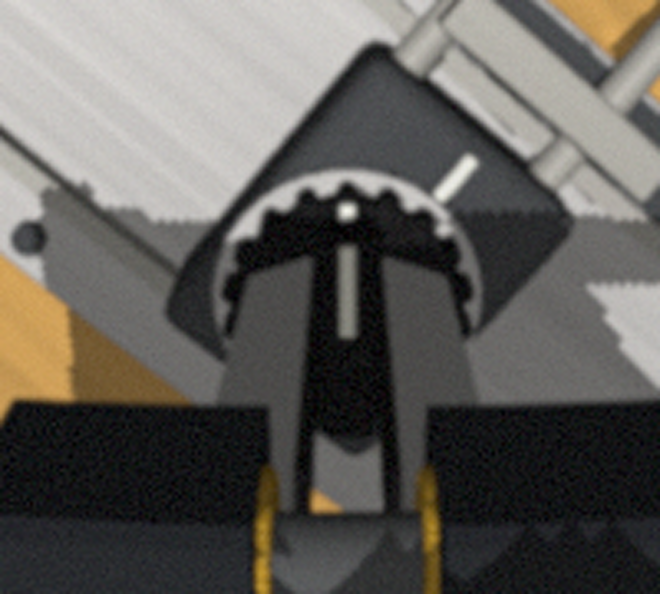

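```bash
python3 - <<'E'
from h import *
o=get_obs();s=cams.snapshot("wrist")
c=lambda u,v:(180+(u+.5)/3.3-.5,160+(v+.5)/3.3-.5)
for p in [(347,302),(346,172),(347,210)]:print(onz(s,c(*p),.051 if p[0]!=347 or p[1]>250 else .066,o))
P=o["tool_pos"]+np.array([[0,0,-.0125]]);q=(proj(s,P,o)[0]-[180,160])*3.3;print(q)
E
```

```text
[0.52164221 0.03032925 0.051     ]
[0.53905222 0.04768544 0.051     ]
[0.53747141 0.04589965 0.066     ]
[334.87601877 303.16019092]
```

```bash
python3 -m crank '[{"tx":0,"ty":0,"tz":0,"twist":7,"grip":0},{"tx":0,"ty":0,"tz":0,"twist":7,"grip":0},{"tx":0,"ty":0,"tz":0,"twist":7,"grip":0},{"tx":0,"ty":0,"tz":0,"twist":7,"grip":0},{"tx":0,"ty":0,"tz":0,"twist":7,"grip":0},{"tx":0,"ty":0,"tz":0,"twist":5,"grip":0},{"tx":0,"ty":0,"tz":0,"twist":0,"grip":0},{"tx":0,"ty":0,"tz":0,"twist":0,"grip":0}]'
python3 - <<'E'
from h import *
o=get_obs();s=cams.snapshot("wrist")
f=s["frame"][120:340,180:400,::-1];cv2.imwrite("pics/w6c.png",cv2.resize(f,(660,660),interpolation=2))
print(o["time"],o["tool_pos"],o["ee_rot"],o["width"],o["wrist_force"],o["wrist_torque"])
E
```

```text
time: 7.62
tool_pos: [0.5211, 0.0315, 0.0658]
ee_rot: [3.141, -0.001, 0.079]
wrist_force: [1.6, -3.8, 0.6]
width: 0.0101
7.625 [0.52112765 0.03148323 0.06583789] [ 3.14052226e+00 -1.40459497e-03  7.85334452e-02] 0.010106480910048121 [ 1.57561436 -3.77926297  0.5767837 ] [-0.40897233 -0.26297938 -0.03471621]
```

View pics/w6c.png

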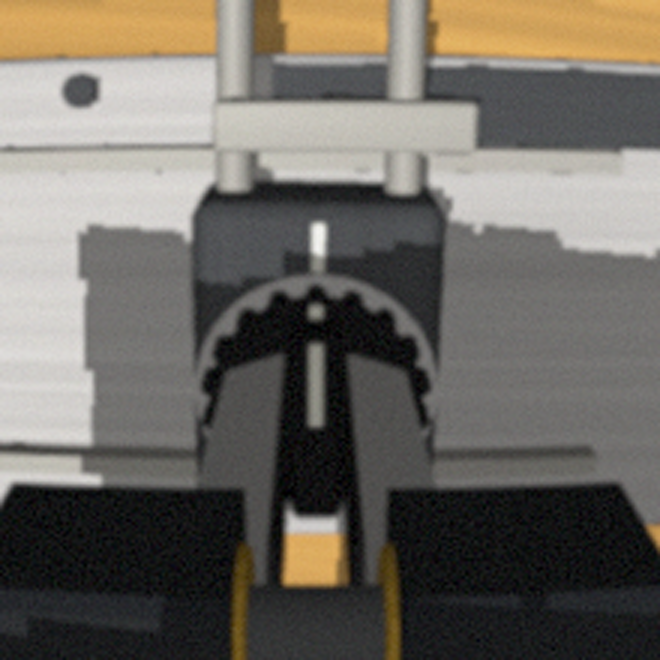

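The dial line and the mark align at column 317. I'm releasing and rising.

```bash
python3 -m crank '[{"tx":0,"ty":0,"tz":0,"twist":0,"grip":0.3},{"tx":0,"ty":0,"tz":0,"twist":0,"grip":0.3},{"tx":0,"ty":0,"tz":-3,"twist":0,"grip":0.35},{"tx":0,"ty":0,"tz":-5,"twist":0,"grip":0.35},{"tx":0,"ty":0,"tz":0,"twist":0,"grip":0.35}]'
python3 - <<'E'
from h import *
o=get_obs();s=cams.snapshot("wrist")
cv2.imwrite("pics/w7.png",cv2.resize(s["frame"][20:300,140:440,::-1],None,fx=2,fy=2,interpolation=2))
print(o["time"],o["tool_pos"],o["ee_rot"],o["width"],o["wrist_force"])
import pickle;pickle.dump((o,s),open("w7.pkl","wb"))
E
```

```text
time: 8.3
tool_pos: [0.5232, 0.0323, 0.1503]
ee_rot: [3.141, -0.009, 0.078]
wrist_force: [-0.8, -0.0, -0.1]
width: 0.0328
8.3 [0.52317516 0.03229282 0.1503377 ] [ 3.14101224 -0.00914982  0.07817486] 0.0328150560646535 [-0.8455899  -0.03744803 -0.1456245 ]
```

View pics/w7.png

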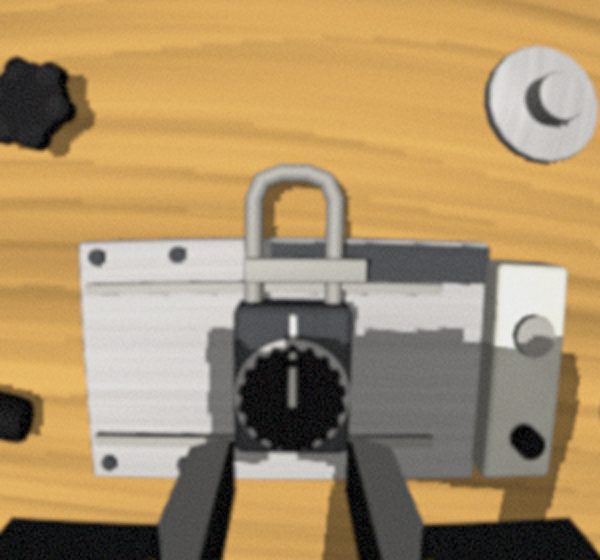

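```bash
python3 - <<'E'
from h import *
import pickle;o,s=pickle.load(open("w7.pkl","rb"))
c=lambda u,v:(140+(u+.5)/2-.5,20+(v+.5)/2-.5)
for n,p,z in [("bowmid",(295,173),.030),("head",(306,259),.045),("head lower edge",(306,280),.045),("mark",(293,327),.044),("boxedge",(293,302),.044),("legL",(254,235),.028),("legR",(337,235),.028),("locator",(540,104),.01),("knob",(25,105),.01),("disc",(293,395),.051)]:
    print(n,onz(s,c(*p),z,o).round(4))
ss=cams.snapshot("scene");cv2.imwrite("pics/sc7.png",cv2.resize(ss["frame"][200:290,250:370,::-1],None,fx=6,fy=6,interpolation=2))
pickle.dump(ss,open("sc7.pkl","wb"))
E
```

```text
bowmid [0.6167 0.0355 0.03  ]
head [0.5799 0.0281 0.045 ]
head lower edge [0.571  0.0274 0.045 ]
mark [0.5504 0.0312 0.044 ]
boxedge [0.5611 0.0321 0.044 ]
legL [0.5878 0.0514 0.028 ]
legR [0.5908 0.0147 0.028 ]
locator [ 0.6676 -0.0816  0.01  ]
knob [0.6479 0.1715 0.01  ]
disc [0.5223 0.029  0.051 ]
```

View pics/sc7.png

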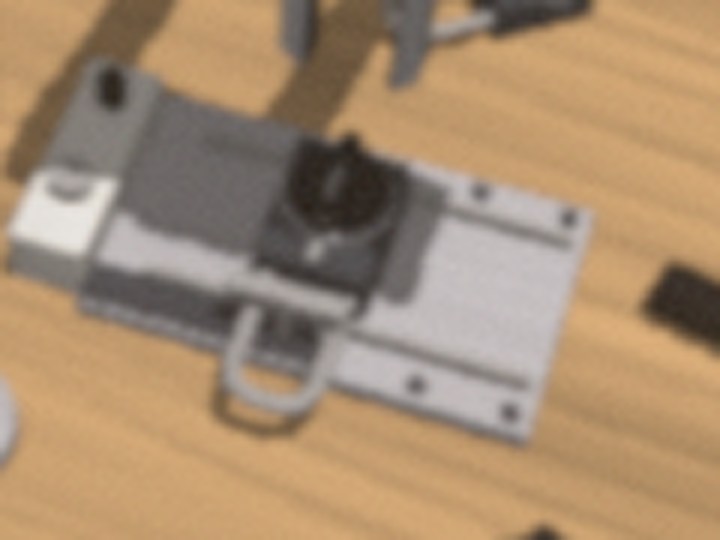

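```bash
python3 -m crank '[{"tx":4.75,"ty":0.15,"tz":0,"twist":0,"grip":0.32},{"tx":4.75,"ty":0.15,"tz":0,"twist":0,"grip":0.32},{"tx":0,"ty":0,"tz":0,"twist":-10,"grip":0.32},{"tx":0,"ty":0,"tz":0,"twist":-10,"grip":0.32},{"tx":0,"ty":0,"tz":0,"twist":-10,"grip":0.32},{"tx":0,"ty":0,"tz":0,"twist":-10,"grip":0.32},{"tx":0,"ty":0,"tz":0,"twist":-10,"grip":0.32},{"tx":0,"ty":0,"tz":0,"twist":-10,"grip":0.32},{"tx":0,"ty":0,"tz":0,"twist":-10,"grip":0.32},{"tx":0,"ty":0,"tz":0,"twist":-10,"grip":0.32},{"tx":0,"ty":0,"tz":0,"twist":-10,"grip":0.32},{"tx":0,"ty":0,"tz":5.2,"twist":0,"grip":0.32}]'
python3 -m crank '[{"tx":0,"ty":0,"tz":0,"twist":0,"grip":0.32},{"tx":0,"ty":0,"tz":0,"twist":0,"grip":0.32}]'
python3 - <<'E'
from h import *
o=get_obs();s=cams.snapshot("wrist")
cv2.imwrite("pics/w8.png",cv2.resize(s["frame"][60:340,140:440,::-1],None,fx=2,fy=2,interpolation=2))
print(o["time"],o["tool_pos"],o["ee_rot"],o["width"],o["wrist_force"])
E
```

```text
time: 9.9
tool_pos: [0.618, 0.0365, 0.0958]
ee_rot: [3.134, 0.001, 1.65]
wrist_force: [1.9, -1.2, -0.8]
width: 0.03
time: 10.15
tool_pos: [0.6151, 0.0364, 0.0931]
ee_rot: [-3.14, -0.0, 1.648]
wrist_force: [-0.0, 0.2, 0.4]
width: 0.0301
10.15 [0.61512087 0.03644736 0.09311568] [-3.13996407e+00 -2.37159402e-04  1.64838385e+00] 0.030143130084360766 [-0.02253472  0.15854447  0.35900079]
```

View pics/w8.png

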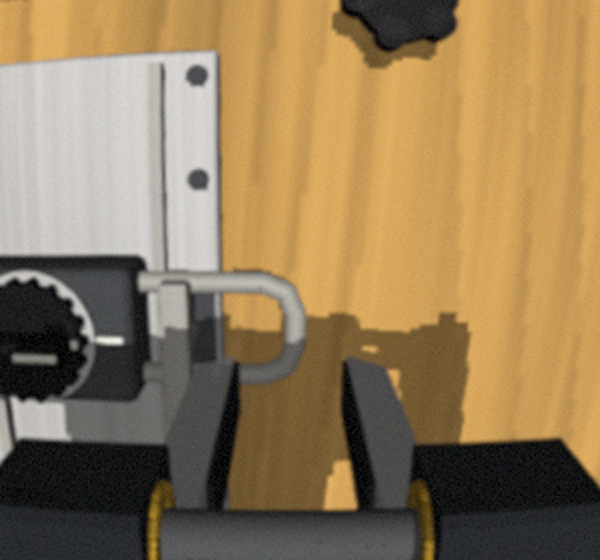

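The bow bar at column 293 lies midway between fingers at 238 and 343. I'm lowering and pinching.

```bash
python3 -m crank '[{"tx":0,"ty":0.1,"tz":3,"twist":0,"grip":0.32},{"tx":0,"ty":0,"tz":2.4,"twist":0,"grip":0.32},{"tx":0,"ty":0,"tz":1.5,"twist":0,"grip":0.32},{"tx":0,"ty":0,"tz":0,"twist":0,"grip":0},{"tx":0,"ty":0,"tz":0,"twist":0,"grip":0},{"tx":0,"ty":0,"tz":0,"twist":0,"grip":0},{"tx":0,"ty":0,"tz":0,"twist":0,"grip":0}]'
python3 - <<'E'
from h import *
o=get_obs();s=cams.snapshot("wrist")
cv2.imwrite("pics/w9.png",cv2.resize(s["frame"][60:340,140:440,::-1],None,fx=2,fy=2,interpolation=2))
print(o["time"],o["tool_pos"],o["ee_rot"],o["width"],o["wrist_force"])
E
```

```text
time: 11.08
tool_pos: [0.6174, 0.0369, 0.0258]
ee_rot: [3.139, -0.001, 1.648]
wrist_force: [0.5, 1.3, 1.2]
width: 0.0071
11.075 [0.61740486 0.03686603 0.02584191] [ 3.13893968e+00 -5.23593671e-04  1.64829961e+00] 0.0071493359091056845 [0.54942208 1.28678161 1.16965732]
```

View pics/w9.png

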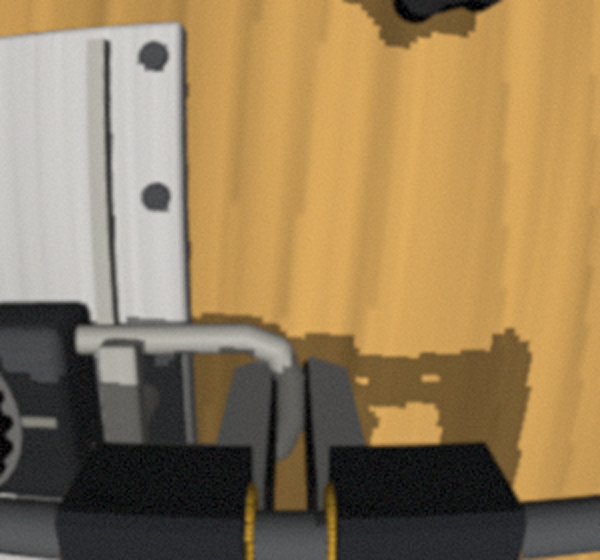

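```bash
python3 -m crank '[{"tx":0,"ty":0.6,"tz":0,"twist":0,"grip":0},{"tx":0,"ty":0.6,"tz":0,"twist":0,"grip":0},{"tx":0,"ty":0.6,"tz":0,"twist":0,"grip":0},{"tx":0,"ty":0.6,"tz":0,"twist":0,"grip":0},{"tx":0,"ty":0.5,"tz":0,"twist":0,"grip":0},{"tx":0,"ty":0.3,"tz":0,"twist":0,"grip":0},{"tx":0,"ty":0,"tz":0,"twist":0,"grip":0},{"tx":0,"ty":0,"tz":0,"twist":0,"grip":0}]'
python3 - <<'E'
from h import *
o=get_obs();s=cams.snapshot("wrist")
cv2.imwrite("pics/w10.png",cv2.resize(s["frame"][60:340,140:440,::-1],None,fx=2,fy=2,interpolation=2))
print(o["time"],o["tool_pos"],o["ee_rot"],o["width"],o["wrist_force"])
E
```

```text
time: 12.12
tool_pos: [0.6472, 0.0385, 0.0238]
ee_rot: [-3.139, 0.001, 1.648]
wrist_force: [-5.3, 0.9, 1.6]
width: 0.0074
12.125 [0.64723624 0.0384793  0.02379458] [-3.13868826e+00  5.67632519e-04  1.64828685e+00] 0.007410941703587011 [-5.26332661  0.88329525  1.5535086 ]
```

View pics/w10.png

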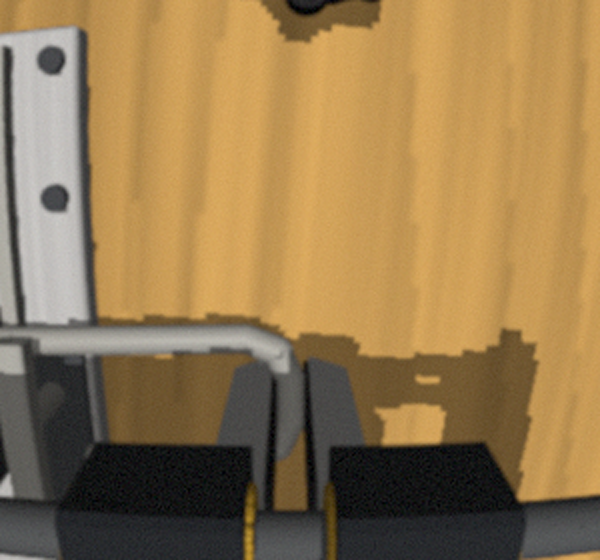

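The bow has moved 29.8 mm and the force has risen, so the shackle is at its stop. I'm releasing and going above the lock.

```bash
python3 -m crank '[{"tx":0,"ty":0,"tz":0,"twist":0,"grip":0.32},{"tx":0,"ty":0,"tz":0,"twist":0,"grip":0.32},{"tx":0,"ty":0,"tz":-4,"twist":0,"grip":0.32},{"tx":0,"ty":0,"tz":-6,"twist":0,"grip":0.5},{"tx":0,"ty":-3.0,"tz":-2.6,"twist":10,"grip":1}]'
python3 -m crank '[{"tx":0,"ty":0,"tz":0,"twist":10,"grip":1},{"tx":0,"ty":0,"tz":0,"twist":10,"grip":1},{"tx":0,"ty":0,"tz":0,"twist":10,"grip":1},{"tx":0,"ty":0,"tz":0,"twist":10,"grip":1},{"tx":0,"ty":0,"tz":0,"twist":10,"grip":1},{"tx":0,"ty":0,"tz":0,"twist":10,"grip":1},{"tx":0,"ty":0,"tz":0,"twist":10,"grip":1},{"tx":0,"ty":0,"tz":0,"twist":10,"grip":1},{"tx":-4.5,"ty":0,"tz":0,"twist":0,"grip":1},{"tx":-4.5,"ty":0,"tz":0,"twist":0,"grip":1},{"tx":0,"ty":0,"tz":0,"twist":0,"grip":1}]'
python3 - <<'E'
from h import *
o=get_obs();s=cams.snapshot("wrist")
cv2.imwrite("pics/w11.png",cv2.resize(s["frame"][20:300,140:440,::-1],None,fx=2,fy=2,interpolation=2))
print(o["time"],o["tool_pos"],o["ee_rot"],o["width"],o["wrist_force"])
import pickle;pickle.dump((o,s),open("w11.pkl","wb"))
E
```

```text
time: 12.8
tool_pos: [0.6222, 0.0364, 0.1557]
ee_rot: [3.131, -0.001, 1.469]
wrist_force: [-1.1, 0.1, 0.6]
width: 0.0466
time: 14.18
tool_pos: [0.5271, 0.0295, 0.1506]
ee_rot: [3.141, -0.001, 0.077]
wrist_force: [0.3, 0.2, 0.8]
width: 0.094
14.175 [0.52710004 0.02953354 0.15062332] [ 3.14121558e+00 -1.06777612e-03  7.74843458e-02] 0.09395442265939916 [0.28113231 0.17973378 0.77434528]
```

View pics/w11.png

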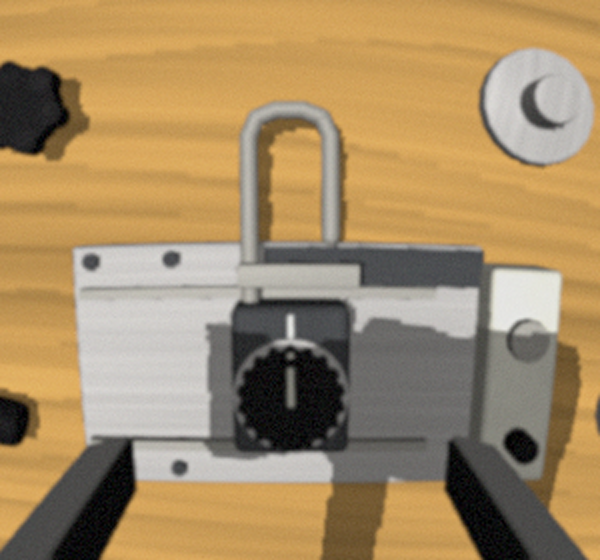

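The shackle is open and the short-leg tip (row 245) is clear of the staple head. Lock is centred at column 291. I'm lowering over the sides.

```bash
python3 -m crank '[{"tx":0.3,"ty":0,"tz":4.5,"twist":0,"grip":0.85},{"tx":0,"ty":0,"tz":4,"twist":0,"grip":0.85},{"tx":0,"ty":0,"tz":2.3,"twist":0,"grip":0.85},{"tx":0,"ty":0,"tz":1.4,"twist":0,"grip":0.85},{"tx":0,"ty":0,"tz":0,"twist":0,"grip":0.85},{"tx":0,"ty":0,"tz":0,"twist":0,"grip":0.2},{"tx":0,"ty":0,"tz":0,"twist":0,"grip":0.2},{"tx":0,"ty":0,"tz":0,"twist":0,"grip":0.2},{"tx":0,"ty":0,"tz":0,"twist":0,"grip":0.2}]'
python3 - <<'E'
from h import *
o=get_obs();s=cams.snapshot("wrist")
cv2.imwrite("pics/w12.png",cv2.resize(s["frame"][20:300,140:440,::-1],None,fx=2,fy=2,interpolation=2))
print(o["time"],o["tool_pos"],o["ee_rot"],o["width"],o["wrist_force"])
E
```

```text
time: 15.35
tool_pos: [0.5323, 0.0298, 0.0293]
ee_rot: [3.141, -0.002, 0.078]
wrist_force: [0.9, -0.0, 2.5]
width: 0.0518
15.35 [0.53228459 0.0298321  0.02930329] [ 3.14136219e+00 -1.63452266e-03  7.75702690e-02] 0.0518086366997905 [ 0.8896088  -0.04535465  2.51346842]
```

View pics/w12.png

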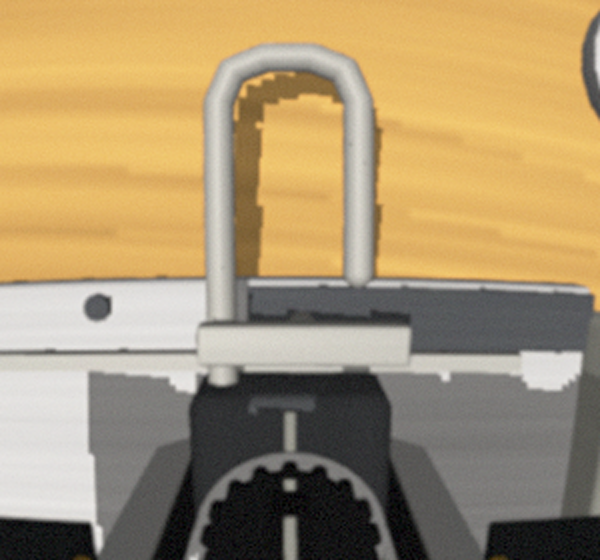

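```bash
python3 -m crank '[{"tx":0,"ty":-0.4,"tz":-0.1,"twist":0,"grip":0.2},{"tx":0,"ty":-0.8,"tz":0,"twist":0,"grip":0.2},{"tx":0,"ty":-0.8,"tz":0,"twist":0,"grip":0.2},{"tx":0,"ty":-0.8,"tz":0,"twist":0,"grip":0.2},{"tx":0,"ty":-0.8,"tz":0,"twist":0,"grip":0.2},{"tx":0,"ty":-0.8,"tz":0,"twist":0,"grip":0.2},{"tx":0,"ty":-0.6,"tz":0,"twist":0,"grip":0.2},{"tx":0,"ty":0,"tz":0,"twist":0,"grip":0.2},{"tx":0,"ty":0,"tz":0,"twist":0,"grip":0.2}]'
python3 - <<'E'
from h import *
o=get_obs();s=cams.snapshot("wrist")
cv2.imwrite("pics/w13.png",cv2.resize(s["frame"][20:300,140:440,::-1],None,fx=2,fy=2,interpolation=2))
print(o["time"],o["tool_pos"],o["ee_rot"],o["width"],o["wrist_force"])
E
```

```text
time: 16.52
tool_pos: [0.5277, 0.0807, 0.0294]
ee_rot: [-3.14, 0.0, 0.078]
wrist_force: [-0.1, 2.1, -0.3]
width: 0.0519
16.525 [0.52765701 0.08071709 0.0294069 ] [-3.13966774e+00  2.24507190e-04  7.78629673e-02] 0.051893881350192156 [-0.10500187  2.07964154 -0.31180068]
```

View pics/w13.png

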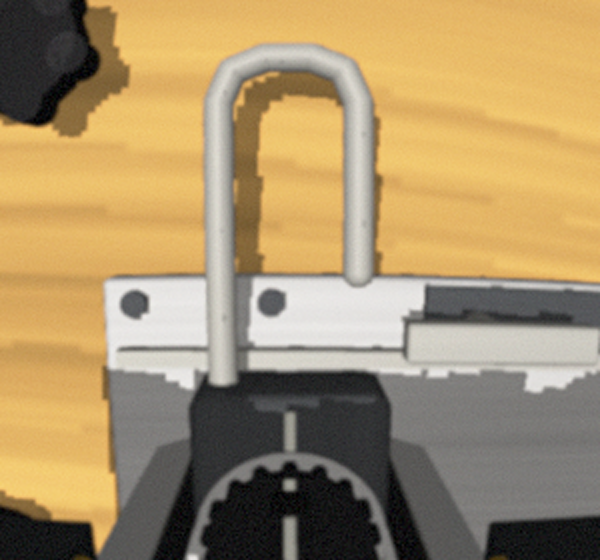

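Lock is free of the staple, whose head is now at columns 405-600, right of the short leg. I'm lifting it 19 cm.

```bash
python3 -m crank '[{"tx":0,"ty":0,"tz":-0.8,"twist":0,"grip":0.2},{"tx":0,"ty":0,"tz":-1.8,"twist":0,"grip":0.2},{"tx":0,"ty":0,"tz":-2.5,"twist":0,"grip":0.2},{"tx":0,"ty":0,"tz":-3,"twist":0,"grip":0.2},{"tx":0,"ty":0,"tz":-3,"twist":0,"grip":0.2},{"tx":0,"ty":0,"tz":-3,"twist":0,"grip":0.2},{"tx":0,"ty":0,"tz":-2.5,"twist":0,"grip":0.2},{"tx":0,"ty":0,"tz":-1.6,"twist":0,"grip":0.2},{"tx":0,"ty":0,"tz":-0.8,"twist":0,"grip":0.2},{"tx":0,"ty":0,"tz":0,"twist":0,"grip":0.2},{"tx":0,"ty":0,"tz":0,"twist":0,"grip":0.2},{"tx":0,"ty":0,"tz":0,"twist":0,"grip":0.2}]'
python3 - <<'E'
from h import *
o=get_obs();s=cams.snapshot("wrist")
cv2.imwrite("pics/w14.png",s["frame"][:,:,::-1])
print(o["time"],o["tool_pos"],o["ee_rot"],o["width"],o["wrist_force"],abs(o["qvel"]).max())
s=cams.snapshot("side");cv2.imwrite("pics/s14.png",s["frame"][:,:,::-1])
s=cams.snapshot("scene");cv2.imwrite("pics/c14.png",s["frame"][:,:,::-1])
E
```

```text
time: 18.08
tool_pos: [0.5274, 0.0796, 0.2182]
ee_rot: [3.142, 0.002, 0.077]
wrist_force: [-0.4, -0.8, -3.9]
width: 0.052
18.075 [0.52737928 0.07964634 0.21823617] [3.14155885e+00 2.22856901e-03 7.74814776e-02] 0.0519732376798956 [-0.35723638 -0.77962939 -3.90847921] 0.006127449083970395
```

View pics/w14.png

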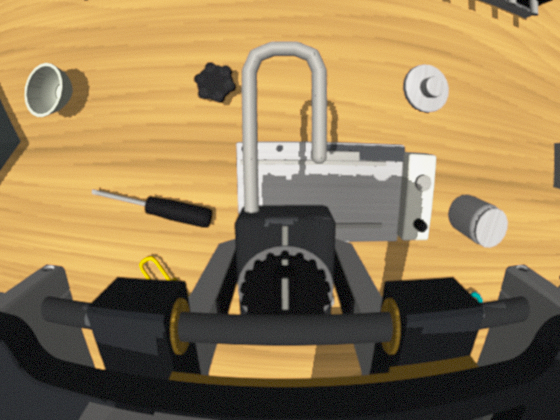

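View pics/s14.png

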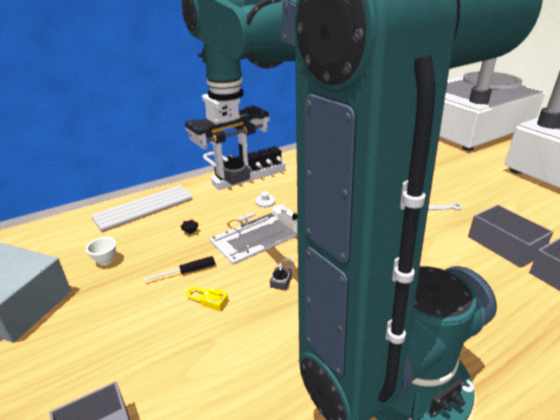

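View pics/c14.png

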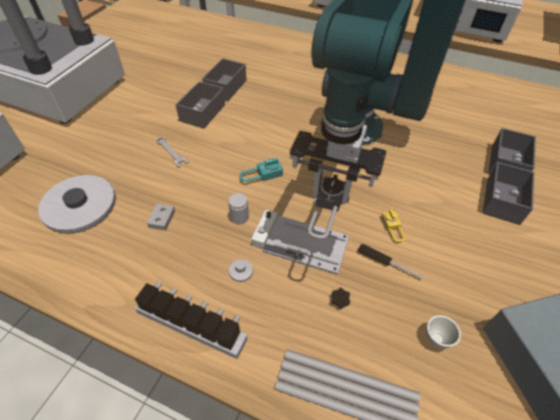

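The lock is held level with the shackle open, its 3.9 N weight is on the wrist, and the bystanders have not moved. Handing in.

```bash
python3 - <<'E'
from bench import ticket,get_obs
print(get_obs()["tool_pos"],get_obs()["width"]);print(ticket.close_job())
E
```

```text
[0.52764336 0.07970346 0.21884542] 0.051854937486656906
the job is handed in; nothing more can be done
None
```

The lock is off the station and the job is handed in; the close-out call gives no verdict.

I turned the dial two notches (40°) clockwise until its white line met the mark. I then pulled the shackle to its stop, slid the lock about 50 mm clear of the staple, lifted it 19 cm and held it.

**Last checks, at about 18 s:**
- **Height:** the tool centre point is 0.218 m above the bench, which puts the lock's centre at about 0.217 m by my reckoning.
- **Level:** the tool tilt is about 0.002 rad, and the lock looks level in the picture.
- **Grip:** finger opening is 52 mm on the lock, with about 3.9 N of weight on the wrist. The grip force itself is not reported.
- **Still:** joint speeds are below 0.01 rad/s.
- **Shackle:** the short leg is visibly out. The bow travelled 29.8 mm on the pull, which includes lock play and arm give.
- **Other things on the bench:** they look unmoved in the pictures; I compared by eye rather than measuring each one.

**What went wrong on the way:**
- The first pinch on the dial stopped at 26 mm, apparently because one finger caught the disc's edge. I reopened, re-centred and pinched it properly at 9.9 mm. That pushed the lock sideways a little within its slide direction, with about 5 N of force.
- One early move was refused for missing keys and had no effect.

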